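# Seal a tube carrier in a gasketed chamber with its T-handle compression latch

### The job

Draw the tube carrier out from under the low shelf by its upright front tab until it stands wholly clear on the bench, and let go of it; then take it by its top bar and set it down upright inside the open steel chamber. Swing the chamber's lid down onto its gasket, push the lid's free side down against the springy gasket and turn the T-handle clockwise as far as it goes, so that the latch holds the lid drawn tight. Leave the other things on the bench where they are.

Things in the scene. Friction and masses are not known exactly. Their poses are not given: they have to be found in the camera images.
- chamber: Fixed steel box, open on top. Origin: centre of its underside, on the bench; z up. Outside 170 (x) by 172 (y) by 105 mm high; walls 10 mm; inside 150 by 152 mm, inner floor 10 mm above the origin. The lid is hinged along its -y side; the latch's steel keeper (72 by 60 mm, top 91 mm up) sits outside its +y wall, centred at y = 116 mm.
- low_shelf: Fixed low bench shelf, 150 (x) by 116 (y) mm: a board with its underside 95 mm and top 105 mm above the bench, on two 8 mm side walls 100 mm apart; open at the front (-x) and rear. Three clear dishes, 36 mm high together, stand at the rear of the board. Origin: on the bench below the board's centre; -x is the way out.
- carrier: Loose white tube carrier, about 0.35 kg, eight small blue-capped tubes fixed in it (cap tops 58 mm up). Origin: centre of the underside; z up. Tray 110 (x) by 66 (y) mm; with the tab it reaches from x = -74 to +55 mm; the top bar is highest, 85 mm. Starts parked under the low shelf, long axis nearly along the shelf's x; only its front (-x) end and tab stand out, the bar is covered.
- carrier_tab (a point): Grip point on the carrier's upright front tab: a steel plate 8 mm thick (carrier x) by 24 mm wide (carrier y), its top edge 13 mm above this point and its inner face 11 mm from the tray's front. Axes as the carrier's.
- carrier_bar (a point): Near the middle of the carrier's top bar: 76 mm long along carrier x, 12 mm wide (y) by 14 mm high (71 to 85 mm above the carrier's underside; this point at 79 mm), held by two 8 mm uprights 32 mm either side of the middle; 13 mm clear between its underside and the tube caps. Axes as the carrier's.
- lid (a joint): Angle of the aluminium lid in rad: 0 = drawn fully down (lid level), about 0.045 to 0.06 = resting loosely on the gasket, 1.57 = upright, 1.95 = its open stop. The lid is 170 by 232 by 12 mm, 0.5 kg, on a damped, stiff hinge: it stays where it is above about 0.9 rad; when pushed below that it sinks shut slowly.
- lid_hinge (a point): On the hinge axis (which runs along x), in the middle of the lid's width, at the level of the lid's underside (112 mm above the bench). Axes of the lid: x along the hinge, y from the hinge to the free edge, z out of the lid's outer face (up when shut).
- lid_free_edge (a point): Middle of the lid's free edge, on its outer face, 232 mm from the hinge. Axes as the lid's.
- t_handle (a joint): T-handle angle, rad: 0 = free (bar along lid y), clockwise seen from outside to a stop at 1.5; 0.2 to 0.3 N m. Its two-ended foot enters the keeper only below about 0.2. At about 0.25 it meets a wedge and gets under it only with the lid pushed 3 to 6 mm down at the handle from its rest (4 to 10 N). Turning on draws the lid about 3 mm further down till about 1.25; from there it stays locked.
- t_bar (a point): Centre of the black T-handle's bar, on the handle's axis, 202 mm from the hinge, 42 mm out from the lid's outer face. Bar 100 mm long (along this point's y), 14 mm thick (x), 16 mm high (z, out of the lid); 34 mm clear between bar and lid.
- plate_stack: Bystander: stack of clear well plates, 86 by 128 by 54 mm. Origin: centre of its underside.
- jar: Bystander: white jar, 56 mm across, 75 mm high. Origin: centre of its underside.
- reagent_bottle: Bystander: amber bottle, 64 mm across, 150 mm high. Origin: centre of its underside.
- tip_box: Bystander: box of pipette tips, 120 by 85 by 56 mm. Origin: centre of its underside.
- dish: Bystander: clear dish, 88 mm across, 16 mm high. Origin: centre of its underside.
- timer: Bystander: white bench timer, 65 by 75 by 22 mm. Origin: centre of its underside.
- gasket_top (a point): Middle of the top of the black rubber gasket along the chamber's +y wall, where the lid lands: 123 mm above the bench when free, 167 mm from the hinge. Springy: about 2.5 N per mm, up to 14 mm.

How it is judged:
On the way, in this order (a step that is already met when the one before it is completed fails the run):
1. the carrier stands on the bench, wholly clear of the low shelf, and has been let go (x of carrier in the frame of low_shelf below -0.132 m and height (world z) of carrier below 0.006 m and angle between carrier's own z axis and vertical below 0.1 rad and contact force between the fingers and carrier below 0.2 N), for 0.1 s.
2. the carrier stands inside the open chamber and has been let go (x of carrier in the frame of chamber between -0.06 and 0.06 m and y of carrier in the frame of chamber between -0.06 and 0.06 m and height (world z) of carrier below 0.018 m and angle between carrier's own z axis and vertical below 0.1 rad and contact force between the fingers and carrier below 0.2 N), for 0.1 s.
3. the lid is down on its gasket with the T-handle not yet turned into the wedge (value of joint lid below 0.07 rad and value of joint t_handle below 0.3 rad), for 0.1 s.
At the end, for the whole second after the job is handed in: The T-handle is turned past 1.25 rad (of 1.5), the lid is held within 0.014 rad of fully down (about 3 mm at the latch) with nothing pressing on it, and the carrier stands at rest on the chamber's floor, upright within 0.1 rad and within 60 mm of the chamber's centre along each side (value of joint t_handle above 1.25 rad and value of joint lid below 0.014 rad and x of carrier in the frame of chamber between -0.06 and 0.06 m and y of carrier in the frame of chamber between -0.06 and 0.06 m and height (world z) of carrier below 0.018 m and angle between carrier's own z axis and vertical below 0.1 rad and velocity of joint lid below 0.02 rad/s and velocity of joint t_handle below 0.05 rad/s and linear speed of carrier below 0.02 m/s); the robot touches nothing.
It fails at once if the carrier is tipped over (angle between carrier's own z axis and vertical above 0.6 rad).
It fails at once if a bystander is pushed away from its place (more than 30 mm) (distance of any of plate_stack, jar, reagent_bottle, tip_box, dish, timer from where it was at the start of the episode above 0.03 m).
It also fails if it takes over 72 s, if anything falls off the work surface, if the arm or the gripper's body presses on something with over 40 N, if the wrist force passes 120 N, or if a joint passes its speed limit or range.

### The arm

A 7-joint arm with a two-finger parallel gripper is mounted at the origin on the work surface. World frame = base frame: x ahead of the robot, y to its left, z up, the work surface at z = 0. Lengths are in m, angles in rad, forces in N, time in s.
With the tool pointing down it reaches from about 0.425 to 0.925 m from the base axis. Payload 6.8 kg.
Tool frame: the origin (TCP) lies at the very end of the fingers, on their centre line; the grasp point (between the pads) lies 19 mm behind it; z points along the fingers, y is the line along which they close (so a half turn about z gives the same grasp; the last joint's range is limited). The gripper opens to 85 mm and grips with 20 to 120 N. Pads are 22 mm wide; open, the fingers measure 114 mm over their backs; the gripper's body (76 mm by 85 mm) begins 54 mm behind the grasp point. The pads swing forward as they close: fully open they stand 13 mm farther back than shut.
Start: joints at [1.045, 0.477, 0.022, 1.555, -0.011, 1.109, -0.083], TCP at [0.274, -0.617, 0.231] pointing down, gripper open.
Joint ranges: [-2.96, 2.96], [-0.34, 2.1], [-1.41, 1.46], [0.24, 2.44], [-1.37, 4.51], [0.17, 1.92], [-2.96, 2.96]. Speed limits (rad/s): [2.39, 2.39, 3.14, 3.14, 3.14, 3.14, 3.14].

### API

Orientations are given as a unit quaternion [w, x, y, z].
In Python, from station import bot gives the robot as it stands.
- The arm moves only by the tool jog_arm, never from a script. Its argument "motion" is a list of rows, each a list of 7 numbers: the turn, a rotation vector about the tool's x, y, z in rad, then the shift along the tool's x, y, z in mm, then the finger opening in mm, from 0 to 85.4. A call has 1 to 10 rows; each row is the pose to reach, as a shift and turn from the pose commanded when the call began, along the tool's axes at that moment; what a row does not reach only later rows make up. A row lasts 1/8 s, in which the tool goes at most 62.5 mm and 10.7 degrees, less where a joint would pass 70% of its speed; a pose out of reach is approached as far as the arm can. A call with a gripper value outside its range is refused whole. The fingers move at their own pace and stop on an object; "grip_force" is the grip in N (left out, the last holds). Time passes only in rows, so rows that repeat a pose let the fingers close. It gives the time, the measured TCP pose, the force, the opening and the grip force at its end, in the units of the state.
- bot.get_obs(): the state, without advancing time (a new reading comes with each control period).
- bot.read_camera(name): name is "scene" or "top" or "wrist"; returns a dict with "pixels" (480x640x3 uint8, red, green, blue), "camera_matrix" (3x3 intrinsics, pixels), "T" (4x4, takes a point from camera to world coordinates); the wrist camera has in their place "tool_from_camera" (4x4, takes a point from camera to tool coordinates, whose origin is the TCP and whose axes are the flange's). Camera axes: x right, y down, z forward; pixel columns grow to the right and rows downward; lengths in m; the calibration is good to about 2 mm. The wrist camera is an equidistant fisheye: a pixel r from the principal point sees the ray r / f radians off the axis. A picture is of the moment at which its call begins: read the wrist's pose just before it. There is no depth.
- bot.hand_in(): hands the job in; it is judged then, once.
Trained networks look in a picture, given as the dict that the camera call returned (one of the last four; its "shot" number tells which), for a name from the list of things; names that differ only in an ending like _2 or _b are one class to them, and where a whole thing is asked for, a point or a joint stands for the part that bears it (a point fixed in the world has none). Each returns a list of dicts, best first, with "score" (0 to 1); they miss things now and then, are a little off and sometimes report something else, mostly with a low value. They report only what shows in the picture. A call takes as long as a camera call.
- bot.spot_in(thing, picture): "xy" ([column, row] in pixels, amid what is visible of it).
- bot.tip_of(thing, picture): "xy" ([column, row] in pixels: a listed point, or the origin of a listed thing).
The state is a dict: "t": time; "q": joint angles; "joint_vel": joint speeds; "joint_torque": joint torques, N m; "eef_pos": TCP position; "tool_rot": TCP orientation; "contact_force": force on the tool from outside, world axes, zero at the start; "torque": the same for the moment, N m; "gripper_width": opening from 0.0 (shut) to 1.0 (fully open); "grasp_force": force on a finger pad.
Only numpy, scipy, OpenCV 4.12 (cv2) and the standard library are available. Lean on these libraries where they do the work, as an engineer would, in place of code of your own. Each camera call takes 0.05 s, during which the arm holds its last target. There are 200 camera calls.

## Working session

There is one attempt and no reset: what is moved stays moved. The work goes in short steps, Python scripts to look and compute and a tool call to move; the robot and the scene stay as the last step left them, time stands still between calls to the robot, and variables do not carry over. Pictures are saved under pics/ and viewed, at most 10 in all, crops included, and the job is handed in when it is done.

Besides the shell and the picture viewer there is one more tool, called after "Emit:" by a JSON object that holds its "name" and its "arguments", one argument or row to a line. jog_arm: Moves the arm, as the interface text tells. Its arguments: {"type":"object","properties":{"motion":{"type":"array"},"grip_force":{"type":"number"}},"required":["motion"]}

```bash
mkdir -p pics; ls
cat > h.py <<'E'
import numpy as np,cv2
from scipy.spatial.transform import Rotation as R
from station import bot
def ray(p,uv):
    K=p["camera_matrix"];d=np.array([(uv[0]-K[0][2])/K[0][0],(uv[1]-K[1][2])/K[1][1],1.])
    T=np.array(p["T"]);return T[:3,3],T[:3,:3]@d
def atz(p,uv,z):
    o,d=ray(p,uv);return o+d*(z-o[2])/d[2]
def tri(rs):
    A=np.zeros((3,3));b=np.zeros(3);
    for o,d in rs:
        d=d/np.linalg.norm(d);M=np.eye(3)-np.outer(d,d);A+=M;b+=M@o
    x=np.linalg.solve(A,b);return x,[np.linalg.norm(np.cross(x-o,d/np.linalg.norm(d))) for o,d in rs]
def save(p,n): cv2.imwrite("pics/"+n,np.array(p["pixels"])[:,:,::-1])
E
python3 - <<'E'
from h import *
np.set_printoptions(precision=3,suppress=True)
s=bot.read_camera("scene");t=bot.read_camera("top")
save(s,"s0.png");save(t,"t0.png")
for p in(s,t): print(np.array(p["T"])[:3,3],p["camera_matrix"][0][0])
for n in["chamber","low_shelf","carrier","carrier_tab","carrier_bar","lid_hinge","lid_free_edge","t_bar","gasket_top","plate_stack","jar","reagent_bottle","tip_box","dish","timer"]:
    r=[]
    for p in(s,t):
        d=bot.tip_of(n,p)
        print(n,[(np.round(x["xy"]),round(x["score"],2)) for x in d[:2]],end=" ")
        if d:r.append(ray(p,d[0]["xy"]))
    if len(r)==2: print(*tri(r),end="")
    print()
E
```

```text
pics
[1.154 0.158 0.852] 492.21613807574477
[ 0.382 -0.048  1.261] 494.3659071138699
chamber [(array([307., 253.]), 0.58)] chamber [(array([340., 259.]), 0.79)] [ 0.537 -0.125 -0.017] [np.float64(0.0037325996561398886), np.float64(0.003732599656139767)]
low_shelf [(array([503., 384.]), 0.59)] low_shelf [(array([169., 192.]), 0.94)] [0.701 0.322 0.007] [np.float64(0.0038765335789905223), np.float64(0.003876533578990342)]
carrier [] carrier [(array([162., 204.]), 0.82)] 
carrier_tab [(array([533., 321.]), 0.45)] carrier_tab [] 
carrier_bar [(array([502., 382.]), 0.57), (array([437., 233.]), 0.21)] carrier_bar [] 
lid_hinge [(array([269., 201.]), 0.67), (array([435., 236.]), 0.19)] lid_hinge [(array([383., 260.]), 0.68)] [ 0.52  -0.219  0.098] [np.float64(0.00569789913434575), np.float64(0.005697899134345737)]
lid_free_edge [(array([234.,  99.]), 0.7)] lid_free_edge [(array([165., 194.]), 0.73), (array([424., 252.]), 0.61)] [0.657 0.03  0.545] [np.float64(0.16616242279399285), np.float64(0.1661624227939928)]
t_bar [(array([217., 109.]), 0.79)] t_bar [(array([440., 253.]), 0.82)] [ 0.513
[... 604 characters left out ...]
y([433., 201.]), 0.59)] [ 0.692 -0.369  0.004] [np.float64(0.0010399610565523494), np.float64(0.0010399610565524384)]
tip_box [(array([194., 211.]), 0.76)] tip_box [(array([452., 266.]), 0.56)] [ 0.523 -0.417 -0.007] [np.float64(0.0012625200966697408), np.float64(0.0012625200966698599)]
dish [(array([293., 172.]), 0.58), (array([217., 109.]), 0.4)] dish [(array([387., 339.]), 0.71), (array([383., 262.]), 0.24)] [ 0.335 -0.243  0.013] [np.float64(0.0018720010062226423), np.float64(0.0018720010062225202)]
timer [(array([398., 376.]), 0.61), (array([303., 377.]), 0.28)] timer [(array([234., 174.]), 0.55)] [0.755 0.149 0.008] [np.float64(0.0013840096237422977), np.float64(0.0013840096237423302)]
```

View pics/s0.png

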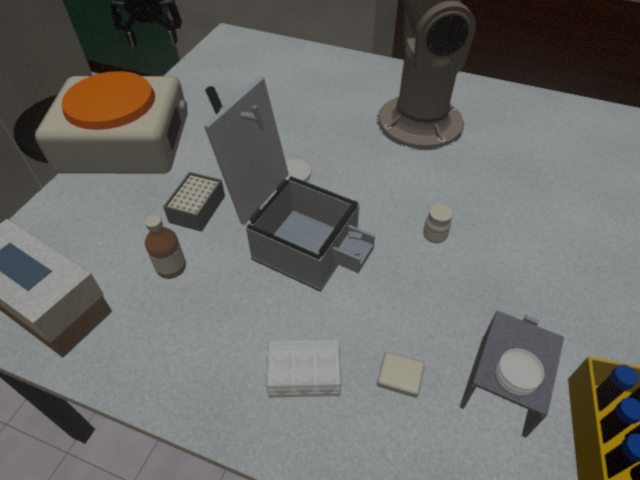

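View pics/t0.png

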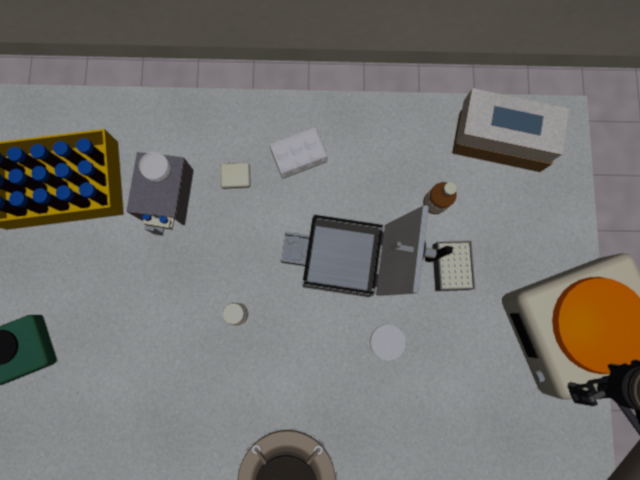

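The scene view shows the chamber with its lid open at about (300,230), keeper at (352,248), shelf at (515,360) with the tab at (531,321). In the top view, the shelf is at (160,185), tab at (154,231), chamber at (343,255), and the T-bar at (440,253).

Run:
```python
from h import *
t=cv2.imread("pics/t0.png")
a=cv2.resize(t[145:240,120:200],None,fx=4,fy=4,interpolation=cv2.INTER_CUBIC)
b=cv2.resize(t[200:310,275:395],None,fx=4,fy=4,interpolation=cv2.INTER_CUBIC)
o=np.zeros((440,800,3),np.uint8);o[:380,:320]=a;o[:,320:]=b
cv2.imwrite("pics/c0.png",o)
```

```text
(no output)
```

View pics/c0.png

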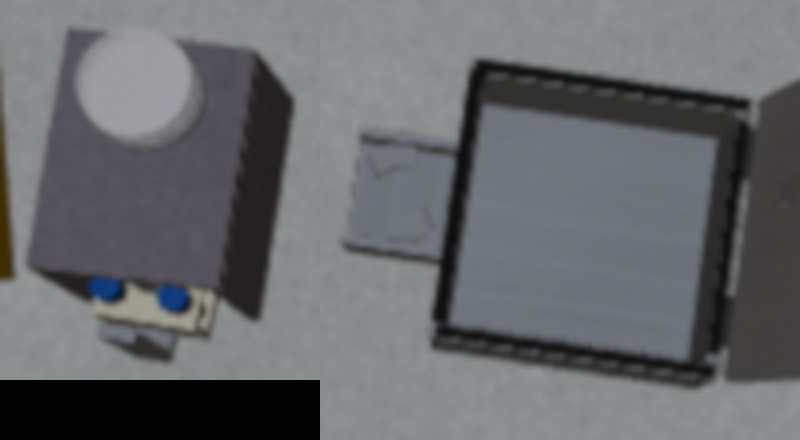

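Run:
```python
from h import *
np.set_printoptions(precision=4,suppress=True)
t=bot.read_camera("top");s=bot.read_camera("scene")
f=lambda x,y,z:atz(t,(x/4+120-.4,y/4+145-.4),z)
g=lambda x,y,z:atz(t,((x-320)/4+275-.4,y/4+200-.4),z)
c=np.array([f(*q,.105) for q in[(68,28),(253,50),(218,285),(30,267)]])
print("shelf",c,c.mean(0));
for i in range(4): e=c[i]-c[i-1];print(np.linalg.norm(e),np.degrees(np.arctan2(e[1],e[0])))
print("caps",f(107,287,.058),f(173,297,.058),"tray",f(95,318,.03),f(210,335,.03))
c=np.array([g(475,62,.123),g(748,103,.123),g(717,352,.123),g(440,325,.123)])
print("gasket",c,c.mean(0))
for i in range(4): e=c[i]-c[i-1];print(np.linalg.norm(e),np.degrees(np.arctan2(e[1],e[0])))
fl=np.array([g(483,104,.01),g(715,138,.01),g(692,360,.01),g(452,330,.01)])
print("floor",fl,fl.mean(0))
k=np.array([g(362,132,.091),g(346,245,.091)]);print("keeper",k,k.mean(0))
d=bot.tip_of("carrier_tab",s);print(atz(s,d[0]["xy"],.06))
for z in(.04,.05,.06,.07):print(z,atz(s,d[0]["xy"],z))
print(bot.spot_in("carrier_tab",t)[:2],bot.spot_in("carrier_tab",s)[:2])
o=bot.get_obs();print(o["eef_pos"],o["tool_rot"],R.from_quat(np.roll(o["tool_rot"],-1)).as_matrix())
w=bot.read_camera("wrist");print(w["tool_from_camera"],w["camera_matrix"])
```

```text
shelf [[0.7765 0.3733 0.105 ]
 [0.7649 0.2611 0.105 ]
 [0.6194 0.2735 0.105 ]
 [0.6283 0.3852 0.105 ]] [0.6973 0.3233 0.105 ]
0.14864519333739265 -4.585935205542322
0.11285788846798654 -95.86412263419201
0.14600391778339203 175.11164091139125
0.11205922931666121 85.47839600009085
caps [0.6266 0.3547 0.058 ] [0.621  0.3137 0.058 ] tray [0.6122 0.3702 0.03  ] [0.6026 0.2974 0.03  ]
gasket [[ 0.6236 -0.0571  0.123 ]
 [ 0.602  -0.2177  0.123 ]
 [ 0.4558 -0.199   0.123 ]
 [ 0.4688 -0.0394  0.123 ]] [ 0.5376 -0.1283  0.123 ]
0.15582937894060206 -6.519079327204616
0.16211667115465678 -97.6535811220604
0.14736492579613486 172.7007370332196
0.16016498674483678 85.3658833475381
floor [[ 0.6201 -0.0636  0.01  ]
 [ 0.6005 -0.2132  0.01  ]
 [ 0.4579 -0.1982  0.01  ]
 [ 0.4744 -0.0462  0.01  ]] [ 0.5382 -0.1303  0.01  ]
keeper [[0.5862 0.0098 0.091 ]
 [0.5179 0.0176 0.091 ]] [0.5521 0.0137 0.091 ]
[0.5881 0.3491 0.06  ]
0.04 [0.5738 0.3539 0.04  ]
0.05 [0.581  0.3515 0.05  ]
0.06 [0.5881 0.3491 0.06  ]
0.07 [0.5953 0.3467 0.07  ]
[{'xy': [159.3, 221.8], 'score': 0.74}, {'xy': [405.2, 253.8], 'score': 0.15}] [{'xy': [528.9, 318.8], 'score': 0.39}]
[ 0.2739 -0.617   0.2313] [0.     0.9783 0.2074 0.    ] [[ 0.914   0.4058  0.    ]
 [ 0.4058 -0.914  -0.    ]
 [ 0.      0.     -1.    ]]
[[ 0.0004 -0.9651 -0.2618  0.0672]
 [ 1.      0.0003  0.0003  0.0019]
 [-0.0002 -0.2618  0.9651 -0.143 ]
 [ 0.      0.      0.      1.    ]] [[371.6483   0.     316.157 ]
 [  0.     371.6483 243.9394]
 [  0.       0.       1.    ]]
```

Emit:
{"name": "jog_arm", "arguments": {
  "motion": [
    [0,0,0,0,0,-270,85],
    [0,0,0,0,0,-270,85],
    [0,0,0,0,0,-270,85],
    [0,0,0,0,0,-270,85],
    [0,0,-1.2,376,-289,-270,85],
    [0,0,-1.2,376,-289,-270,85],
    [0,0,-1.2,376,-289,-270,85],
    [0,0,-1.2,376,-289,-270,85],
    [0,0,-1.2,376,-289,-270,85],
    [0,0,-1.2,376,-289,-270,85]
  ]
}}

```text
t: 3.15
eef_pos: [0.4533, -0.2858, 0.4975]
tool_rot: [0.0, 0.715, 0.699, -0.0]
contact_force: [1.0, 0.0, -0.8]
gripper_width: 0.993
grasp_force: 0.0
```

```bash
cat >> h.py <<'E'
def M(o=None):
    o=o or bot.get_obs();return R.from_quat(np.roll(o["tool_rot"],-1)),np.array(o["eef_pos"])
def tilt(psi,a=0,b=0):
    "tool down, yaw psi deg, then turn about own y by a deg, x by b deg"
    c,s=np.cos(np.radians(psi)),np.sin(np.radians(psi))
    return R.from_matrix([[c,s,0],[s,-c,0],[0,0,-1]])*R.from_euler("yx",[a,b],degrees=True)
def rel(p,r,q=None):
    r0,p0=M()
    if q is not None: r0,p0=q
    print("turn",np.round((r0.inv()*r).as_rotvec(),3),"shift",np.round(r0.inv().apply(np.array(p)-p0)*1000,1))
def st():
    o=bot.get_obs();r,p=M(o);m=r.as_matrix()
    print("t %.2f"%o["t"],"pos",np.round(p,4),"psi %.1f"%np.degrees(np.arctan2(m[1,0],m[0,0])),"z",np.round(m[:,2],3),"F",np.round(o["contact_force"],1),"w %.3f g %.1f"%(o["gripper_width"],o["grasp_force"]),"q",np.round(o["q"],2))
E
python3 -c "
from h import *
st();rel([.52,.345,.28],tilt(172))"
```

```text
t 3.15 pos [ 0.4533 -0.2858  0.4975] psi 88.7 z [ 0.001 -0.001 -1.   ] F [ 1.   0.  -0.8] w 0.993 g 0.0 q [ 0.71  0.13 -0.3   1.45  0.04  1.57  0.39]
turn [-0.000e+00  1.000e-03 -1.453e+00] shift [632.3  52.7 217.1]
```

Emit:
{"name": "jog_arm", "arguments": {
  "motion": [
    [0,0,-1.45,630,53,0,85],
    [0,0,-1.45,630,53,0,85],
    [0,0,-1.45,630,53,0,85],
    [0,0,-1.45,630,53,0,85],
    [0,0,-1.45,630,53,0,85],
    [0,0,-1.45,630,53,217,85],
    [0,0,-1.45,630,53,217,85],
    [0,0,-1.45,630,53,217,85],
    [0,0,-1.45,630,53,217,85],
    [0,0,-1.45,630,53,217,85]
  ]
}}

```text
t: 4.4
eef_pos: [0.5169, 0.281, 0.3207]
tool_rot: [0.0, 0.075, 0.997, 0.0]
contact_force: [0.7, -1.1, 0.2]
gripper_width: 0.997
grasp_force: 0.0
```

Emit:
{"name": "jog_arm", "arguments": {
  "motion": [
    [0,0,0,0,0,0,85],
    [0,0,0,0,0,0,85]
  ]
}}

```text
t: 4.65
eef_pos: [0.5168, 0.2795, 0.3217]
tool_rot: [-0.0, 0.074, 0.997, -0.0]
contact_force: [-0.2, -0.3, -0.3]
gripper_width: 0.996
grasp_force: 0.0
```

```bash
cat >> h.py <<'E'
def wray(w,uv,o):
    K=np.array(w["camera_matrix"]);d=np.array([uv[0]-K[0,2],uv[1]-K[1,2]])/K[0,0];th=np.linalg.norm(d)
    v=np.array([*(d/th*np.sin(th)),np.cos(th)]);T=np.array(w["tool_from_camera"]);r,p=M(o)
    return p+r.apply(T[:3,3]),r.apply(T[:3,:3]@v)
def watz(w,uv,o,z):
    c,d=wray(w,uv,o);return c+d*(z-c[2])/d[2]
E
python3 - <<'E'
from h import *
np.set_printoptions(precision=4,suppress=True)
st();o=bot.get_obs();w=bot.read_camera("wrist");save(w,"w1.png")
for n in["carrier_tab","carrier_bar","carrier","low_shelf"]:
    for x in bot.tip_of(n,w)[:2]: print(n,np.round(x["xy"]),x["score"],watz(w,x["xy"],o,.05))
E
```

```text
t 4.65 pos [0.5168 0.2795 0.3217] psi 171.5 z [-0. -0. -1.] F [-0.2 -0.3 -0.3] w 0.996 g 0.0 q [ 0.01  0.36 -0.8   1.62  0.27  1.28  0.59]
carrier_tab [382. 264.] 0.85 [0.6016 0.3448 0.05  ]
carrier_bar [381. 263.] 0.72 [0.6001 0.3444 0.05  ]
carrier [372. 297.] 0.88 [0.6421 0.3289 0.05  ]
```

View pics/w1.png

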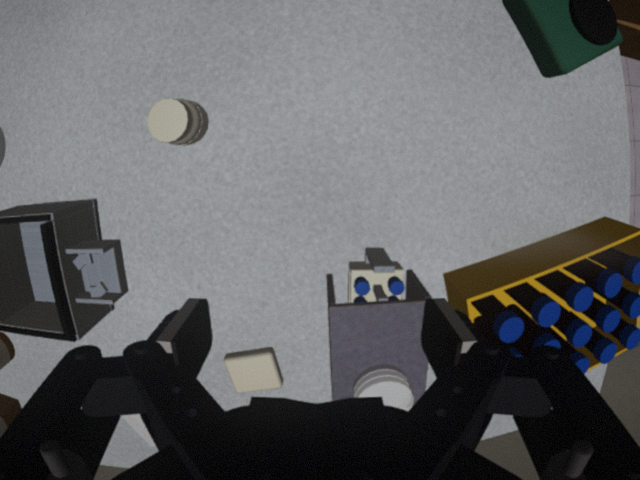

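The wrist view shows the carrier's front with two caps at (362,286) and (397,286), the tab at about (380,260), and the shelf board's front edge at row ~303.

Run:
```python
from h import *
np.set_printoptions(precision=4,suppress=True)
o=bot.get_obs();w=bot.read_camera("wrist");s=bot.read_camera("scene");t=bot.read_camera("top")
a=bot.tip_of("carrier_tab",w)[0];rs=[wray(w,a["xy"],o)]
for p in(s,t):
    for x in bot.tip_of("carrier_tab",p)[:1]: print(x); rs.append(ray(p,x["xy"]))
print(tri(rs))
for uv in[(362,286),(397,286)]: print("cap",watz(w,uv,o,.058))
for uv in[(329,304),(416,302)]: print("board",watz(w,uv,o,.105))
for r in rs: print([atz_ for atz_ in [(r[0]+r[1]*(z-r[0][2])/r[1][2]).round(4) for z in(.05,.06,.07)]])
rel([.53,.338,.19],tilt(172))
img=np.array(w["pixels"])[235:315,320:440,::-1];cv2.imwrite("pics/w1c.png",cv2.resize(img,None,fx=6,fy=6,interpolation=cv2.INTER_CUBIC))
```

```text
{'xy': [526.6, 321.5], 'score': 0.55}
{'xy': [150.8, 229.1], 'score': 0.76}
(array([0.5954, 0.3402, 0.0654]), [np.float64(0.003349201651084338), np.float64(0.0019097127763447028), np.float64(0.002039724583152867)])
cap [0.6234 0.3167 0.058 ]
cap [0.6304 0.3587 0.058 ]
board [0.6188 0.2761 0.105 ]
board [0.6324 0.3702 0.105 ]
[array([0.6031, 0.3451, 0.05  ]), array([0.5995, 0.3437, 0.06  ]), array([0.5959, 0.3423, 0.07  ])]
[array([0.5847, 0.3418, 0.05  ]), array([0.5919, 0.3395, 0.06  ]), array([0.599 , 0.3372, 0.07  ])]
[array([0.5962, 0.3442, 0.05  ]), array([0.5945, 0.341 , 0.06  ]), array([0.5927, 0.3377, 0.07  ])]
turn [ 0.    0.   -0.01] shift [ -4.5  59.8 131.8]
```

View pics/w1c.png

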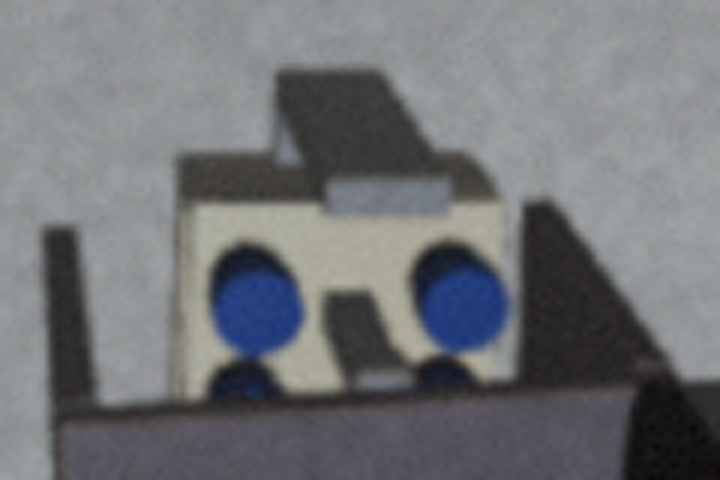

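Run:
```python
from h import *
np.set_printoptions(precision=4,suppress=True)
o=bot.get_obs();w=bot.read_camera("wrist");s=bot.read_camera("scene");t=bot.read_camera("top")
c=lambda x,y:(320+x/6-.4,235+y/6-.4)
for z in(.06,.07,.08,.09):
    P=[watz(w,c(*u),o,z) for u in[(324,178),(451,177),(449,213),(326,214)]]
    print(z,np.mean(P,0),np.linalg.norm(P[0]-P[1]),np.linalg.norm(P[2]-P[3]),np.linalg.norm(P[1]-P[2]))
Q=watz(w,c(258,310),o,.058),watz(w,c(460,305),o,.058);print(Q,np.mean(Q,0))
P=[watz(w,c(*u),o,.105) for u in[(60,415),(632,385)]];print("board",P)
```

```text
0.06 [0.6018 0.346  0.06  ] 0.02514945543503712 0.024488192903259324 0.007419694814989845
0.07 [0.5981 0.3446 0.07  ] 0.02452805967558047 0.023883135697700793 0.007236368106130857
0.08 [0.5944 0.3431 0.08  ] 0.023906663916123807 0.023278078492142293 0.007053041397272096
0.09 [0.5907 0.3417 0.09  ] 0.023285268156667163 0.02267302128658382 0.00686971468841321
(array([0.6224, 0.3184, 0.058 ]), array([0.6279, 0.3588, 0.058 ])) [0.6252 0.3386 0.058 ]
board [array([0.6172, 0.2779, 0.105 ]), array([0.6287, 0.3814, 0.105 ])]
```

Emit:
{"name": "jog_arm", "arguments": {
  "motion": [
    [0,0,-0.014,-66,74,60,55],
    [0,0,-0.014,-66,74,120,55],
    [0,0,-0.014,-66,74,180,55],
    [0,0,-0.014,-66,74,180,55],
    [0,0,-0.014,-66,74,210,55],
    [0,0,-0.014,-66,74,240,55],
    [0,0,-0.014,-66,74,260,55],
    [0,0,-0.014,-66,74,275,55],
    [0,0,-0.014,-66,74,280,55],
    [0,0,-0.014,-66,74,280,55]
  ],
  "grip_force": 60
}}

```text
t: 6.6
eef_pos: [0.5931, 0.3434, 0.042]
tool_rot: [0.0, 0.067, 0.998, 0.0]
contact_force: [0.6, -0.7, 0.5]
gripper_width: 0.641
grasp_force: 0.0
```

Run:
```python
from h import *
st();w=bot.read_camera("wrist");save(w,"w2.png")
```

```text
t 6.60 pos [0.5931 0.3434 0.042 ] psi 172.3 z [ 0.  0. -1.] F [ 0.6 -0.7  0.5] w 0.641 g 0.0 q [-0.19  0.79 -0.64  1.62  0.56  0.92  0.4 ]
```

View pics/w2.png

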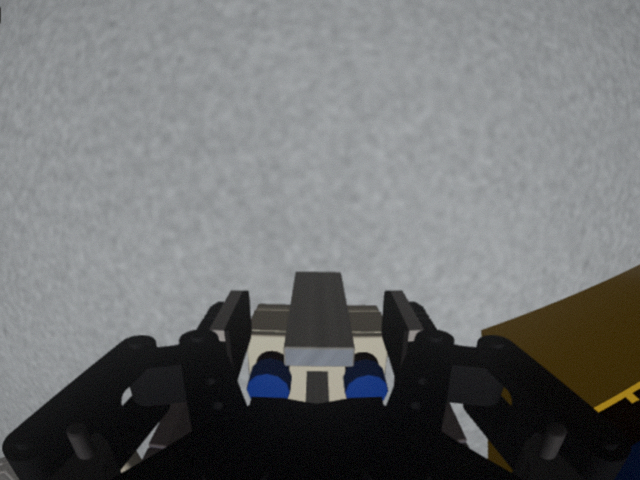

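The tab at (320,355) stands centred between the open fingers.

Emit:
{"name": "jog_arm", "arguments": {
  "motion": [
    [0,0,0,0,0,0,15],
    [0,0,0,0,0,0,15],
    [0,0,0,0,0,0,15],
    [0,0,0,0,0,0,15],
    [0,0,0,0,0,0,15],
    [0,0,0,5,0,0,15],
    [0,0,0,12,0,0,15],
    [0,0,0,20,-1,0,15],
    [0,0,0,30,-1,0,15],
    [0,0,0,40,-2,0,15]
  ],
  "grip_force": 60
}}

```text
t: 7.9
eef_pos: [0.5535, 0.347, 0.0424]
tool_rot: [0.001, 0.067, 0.998, 0.001]
contact_force: [5.0, 0.6, 6.0]
gripper_width: 0.267
grasp_force: 59.5
```

Emit:
{"name": "jog_arm", "arguments": {
  "motion": [
    [0,0,0,12,0,0,15],
    [0,0,0,24,-1,0,15],
    [0,0,0,36,-2,0,15],
    [0,0,0,48,-2,0,15],
    [0,0,0,60,-3,0,15],
    [0,0,0,72,-3,0,15],
    [0,0,0,80,-4,0,15],
    [0,0,0,86,-4,0,15],
    [0,0,0,88,-4,0,15],
    [0,0,0,88,-4,0,15]
  ]
}}

```text
t: 9.15
eef_pos: [0.4656, 0.3547, 0.0424]
tool_rot: [0.001, 0.067, 0.998, 0.0]
contact_force: [3.9, -1.0, 7.7]
gripper_width: 0.266
grasp_force: 59.6
```

Emit:
{"name": "jog_arm", "arguments": {
  "motion": [
    [0,0,0,0,0,0,55],
    [0,0,0,0,0,0,55],
    [0,0,0,0,0,0,55],
    [0,0,0,0,0,-60,55],
    [0,0,0,0,0,-120,55],
    [0,0,0,0,0,-160,55],
    [0,0,0,0,0,-160,55]
  ]
}}

```text
t: 10.02
eef_pos: [0.4661, 0.3561, 0.205]
tool_rot: [0.002, 0.067, 0.998, 0.002]
contact_force: [-0.1, 0.5, -0.7]
gripper_width: 0.644
grasp_force: 0.0
```

Run:
```python
from h import *
np.set_printoptions(precision=4,suppress=True)
st();o=bot.get_obs();w=bot.read_camera("wrist");t=bot.read_camera("top");s=bot.read_camera("scene")
for n in["carrier_tab","carrier_bar","carrier"]:
    rs=[]
    for p,f in((w,lambda p,u:wray(p,u,o)),(t,ray),(s,ray)):
        for x in bot.tip_of(n,p)[:1]: rs.append(f(p,x["xy"]));print(n,np.round(x["xy"],1),round(x["score"],2))
    if len(rs)>1:print(tri(rs))
a=cv2.resize(np.array(w["pixels"])[:,:,::-1],(400,300));b=cv2.resize(np.array(t["pixels"])[150:300,100:300,::-1],(400,300))
cv2.imwrite("pics/m3.png",np.hstack([a,b]))
```

```text
t 10.03 pos [0.4661 0.3561 0.205 ] psi 172.3 z [ 0.005  0.004 -1.   ] F [-0.1  0.5 -0.7] w 0.644 g 0.0 q [-0.16  0.47 -0.79  1.76  0.38  1.06  0.35]
carrier_tab [311.  228.7] 0.59
carrier_tab [143.1 277.6] 0.62
carrier_tab [544.8 270.6] 0.82
(array([0.4699, 0.3527, 0.0683]), [np.float64(0.004272096192330287), np.float64(0.005964679041669853), np.float64(0.005069526497278398)])
carrier_bar [308.9 321.7] 0.7
carrier_bar [150.4 251.9] 0.76
carrier_bar [531.9 293.3] 0.92
(array([0.5382, 0.337 , 0.0759]), [np.float64(0.0034938173601636617), np.float64(0.004291657313219484), np.float64(0.0011539762966371438)])
carrier [311.9 283.7] 0.86
carrier [154.7 254.4] 0.86
carrier [522.7 314.8] 0.7
(array([0.5381, 0.3436, 0.0028]), [np.float64(0.0020141569257360213), np.float64(0.001839425813420263), np.float64(0.000310160578786834)])
```

View pics/m3.png

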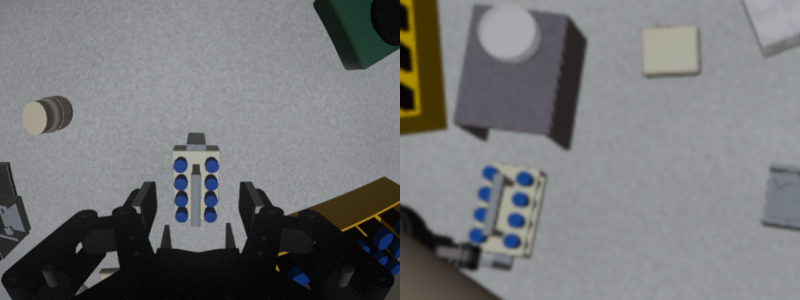

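The carrier now stands clear in front of the shelf (wrist half-view: bar along column 195, rows 167–225; top crop: carrier at about (507,210), well below the shelf front).

Emit:
{"name": "jog_arm", "arguments": {
  "motion": [
    [0,0,0,-36,-1,30,45],
    [0,0,0,-72,-2,60,45],
    [0,0,0,-72,-2,90,45],
    [0,0,0,-72,-2,115,45],
    [0,0,0,-72,-2,132,45],
    [0,0,0,-72,-2,142,45],
    [0,0,0,-72,-2,142,45]
  ],
  "grip_force": 50
}}

```text
t: 11.5
eef_pos: [0.5361, 0.3428, 0.0594]
tool_rot: [-0.0, 0.067, 0.998, -0.0]
contact_force: [0.1, 0.4, 1.9]
gripper_width: 0.526
grasp_force: 0.0
```

Run:
```python
from h import *
st();w=bot.read_camera("wrist");save(w,"w4.png")
```

```text
t 11.50 pos [0.5361 0.3428 0.0594] psi 172.3 z [-0. -0. -1.] F [0.1 0.4 1.9] w 0.526 g 0.0 q [-0.2   0.71 -0.67  1.74  0.55  0.88  0.34]
```

View pics/w4.png

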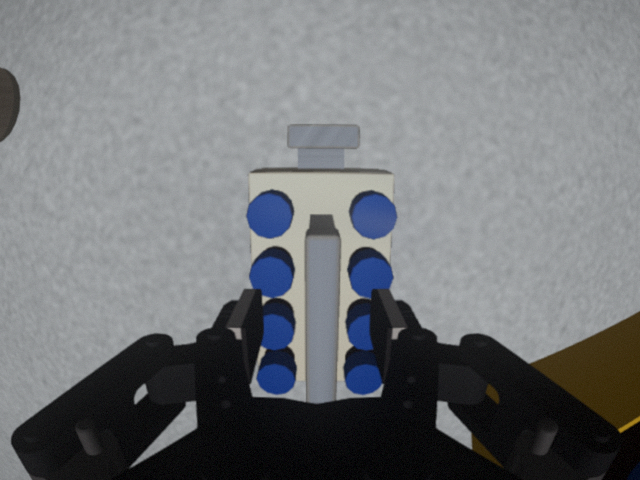

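The bar at column 322 is centred between the fingers and aligned with the tool.

Emit:
{"name": "jog_arm", "arguments": {
  "motion": [
    [0,0,0,0,0,-4,45],
    [0,0,0,0,0,-4,5],
    [0,0,0,0,0,-4,5],
    [0,0,0,0,0,-4,5],
    [0,0,0,0,0,-4,5],
    [0,0,0,0,0,-4,5],
    [0,0,0,0,0,-14,5],
    [0,0,0,0,0,-34,5],
    [0,0,0,0,0,-64,5],
    [0,0,0,0,0,-84,5]
  ],
  "grip_force": 60
}}

```text
t: 12.8
eef_pos: [0.5365, 0.3429, 0.1457]
tool_rot: [0.001, 0.067, 0.998, 0.0]
contact_force: [0.0, 0.1, -3.8]
gripper_width: 0.124
grasp_force: 60.8
```

Run:
```python
from h import *
st()
a=np.radians(-6.8);c=np.array([.538,-.13]);d=np.array([np.cos(a),np.sin(a)])
p=c+.009*d; print(p); rel([*p,.25],tilt(173.2)); rel([*p,.078],tilt(173.2))
```

```text
t 12.80 pos [0.5365 0.3429 0.1457] psi 172.3 z [ 0.001  0.001 -1.   ] F [ 0.   0.1 -3.8] w 0.124 g 60.8 q [-0.15  0.61 -0.72  1.69  0.46  1.02  0.4 ]
[ 0.54693669 -0.13106564]
turn [ 0.001  0.001 -0.016] shift [ -74.2 -468.2 -104.6]
turn [ 0.001  0.001 -0.016] shift [ -74.1 -468.3   67.4]
```

Emit:
{"name": "jog_arm", "arguments": {
  "motion": [
    [0,0,0,0,0,-50,5],
    [0,0,0,0,0,-100,5],
    [0,0,-0.016,-10,-50,-105,5],
    [0,0,-0.016,-20,-110,-105,5],
    [0,0,-0.016,-30,-170,-105,5],
    [0,0,-0.016,-40,-230,-105,5],
    [0,0,-0.016,-50,-290,-105,5],
    [0,0,-0.016,-60,-350,-105,5],
    [0,0,-0.016,-70,-410,-105,5],
    [0,0,-0.016,-74,-450,-105,5]
  ]
}}

```text
t: 14.05
eef_pos: [0.5482, -0.1169, 0.2489]
tool_rot: [-0.0, 0.061, 0.998, -0.001]
contact_force: [-0.3, -0.3, -4.0]
gripper_width: 0.125
grasp_force: 60.8
```

Emit:
{"name": "jog_arm", "arguments": {
  "motion": [
    [0,0,0,0,-18,0,5],
    [0,0,0,0,-18,0,5],
    [0,0,0,0,-18,0,5]
  ]
}}

```text
t: 14.42
eef_pos: [0.5471, -0.1285, 0.2489]
tool_rot: [0.0, 0.058, 0.998, 0.001]
contact_force: [-0.9, 0.6, -3.6]
gripper_width: 0.127
grasp_force: 60.8
```

Run:
```python
from h import *
np.set_printoptions(precision=4,suppress=True)
st();o=bot.get_obs();w=bot.read_camera("wrist");t=bot.read_camera("top");s=bot.read_camera("scene")
a=cv2.resize(np.array(w["pixels"])[:,:,::-1],(400,300));b=cv2.resize(np.array(s["pixels"])[60:300,150:470,::-1],(400,300))
cv2.imwrite("pics/m5.png",np.hstack([a,b]))
p=[.54694,-.13107];rel([*p,.25],tilt(173.2))
```

```text
t 14.43 pos [ 0.5471 -0.1285  0.2489] psi 173.4 z [ 0.     0.001 -1.   ] F [-0.9  0.6 -3.6] w 0.127 g 60.8 q [ 0.68  0.36 -0.7   1.77  0.25  1.11  1.35]
turn [0.001 0.    0.003] shift [-0.  -2.1 -1.2]
```

View pics/m5.png

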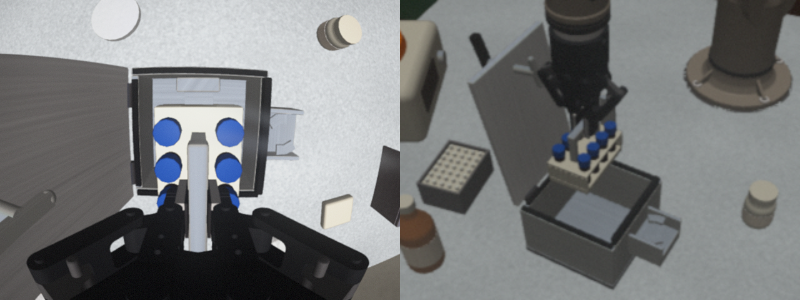

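The carrier hangs level over the chamber opening, aligned with its walls (wrist half-view: carrier columns 155–245 inside opening 133–268).

Emit:
{"name": "jog_arm", "arguments": {
  "motion": [
    [0,0,0,0,-2,30,5],
    [0,0,0,0,-2,60,5],
    [0,0,0,0,-2,90,5],
    [0,0,0,0,-2,115,5],
    [0,0,0,0,-2,140,5],
    [0,0,0,0,-2,155,5],
    [0,0,0,0,-2,164,5],
    [0,0,0,0,-2,169,5],
    [0,0,0,0,-2,171,5],
    [0,0,0,0,-2,171,5]
  ]
}}

```text
t: 15.82
eef_pos: [0.5471, -0.133, 0.0781]
tool_rot: [0.0, 0.059, 0.998, -0.0]
contact_force: [-0.3, 0.3, -4.1]
gripper_width: 0.125
grasp_force: 60.7
```

Emit:
{"name": "jog_arm", "arguments": {
  "motion": [
    [0,0,0,0,0,1,5],
    [0,0,0,0,0,2,5],
    [0,0,0,0,0,3,5],
    [0,0,0,0,0,4,5],
    [0,0,0,0,0,4,5]
  ]
}}

```text
t: 16.45
eef_pos: [0.5468, -0.1326, 0.074]
tool_rot: [0.0, 0.059, 0.998, -0.0]
contact_force: [-3.5, 2.0, 2.6]
gripper_width: 0.122
grasp_force: 61.8
```

Emit:
{"name": "jog_arm", "arguments": {
  "motion": [
    [0,0,0,0,0,0,45],
    [0,0,0,0,0,0,45],
    [0,0,0,0,0,0,45],
    [0,0,0,0,0,-30,45],
    [0,0,0,0,0,-80,45],
    [0,0,0,0,0,-140,45],
    [0,0,0,0,0,-200,45],
    [0,0,0,0,0,-260,45],
    [0,0,0,0,0,-320,45],
    [0,0,0,0,0,-320,45]
  ]
}}

```text
t: 17.7
eef_pos: [0.549, -0.1326, 0.399]
tool_rot: [0.005, 0.059, 0.998, -0.001]
contact_force: [-0.0, -0.4, -1.8]
gripper_width: 0.523
grasp_force: 0.0
```

Run:
```python
from h import *
np.set_printoptions(precision=4,suppress=True)
st();o=bot.get_obs();w=bot.read_camera("wrist");t=bot.read_camera("top");s=bot.read_camera("scene")
def both(n,ps):
    rs=[]
    for p in ps:
        for x in bot.tip_of(n,p)[:1]:
            rs.append(ray(p,x["xy"]) if p is not w else wray(w,x["xy"],o));print(n,np.round(x["xy"],1),round(x["score"],2),end=" ")
    print(tri(rs) if len(rs)>1 else "")
for n in["carrier","carrier_bar","t_bar","lid_free_edge","lid_hinge","gasket_top"]: both(n,(w,t,s))
cv2.imwrite("pics/m6.png",np.hstack([cv2.resize(np.array(w["pixels"])[:,:,::-1],(400,300)),cv2.resize(np.array(s["pixels"])[60:300,150:470,::-1],(400,300))]))
```

```text
t 17.70 pos [ 0.549  -0.1326  0.399 ] psi 173.2 z [ 0.009 -0.002 -1.   ] F [-0.  -0.4 -1.8] w 0.523 g 0.0 q [ 0.72  0.25 -0.73  1.56  0.17  1.39  1.43]
carrier [317.7 187.4] 0.66 carrier [344.5 252.8] 0.95 carrier [297.9 248.6] 0.95 (array([ 0.5506, -0.1358,  0.0095]), [np.float64(0.004006263496577098), np.float64(0.0034436191603260994), np.float64(0.0007164360886857788)])
carrier_bar [312.4 196.4] 0.86 carrier_bar [344.5 251. ] 0.69 carrier_bar [295.2 222.1] 0.62 (array([ 0.5474, -0.1373,  0.0918]), [np.float64(0.0027195502621464307), np.float64(0.0052561075870240625), np.float64(0.0029125872281657375)])
t_bar [ 92.6 222.5] 0.7 t_bar [439.3 252.9] 0.44 t_bar [220.6 109.4] 0.7 (array([ 0.5131, -0.2993,  0.3037]), [np.float64(0.0016353986132172217), np.float64(0.004534908317753227), np.float64(0.0036092453037112676)])
lid_free_edge [101.9 237.6] 0.55 lid_free_edge [423.7 247.1] 0.72 lid_free_edge [233.7  95.5] 0.83 (array([ 0.5181, -0.2613,  0.3468]), [np.float64(0.0006085004111992271), np.float64(0.0018997113153194592), np.float64(0.0024590098575924513)])
lid_hinge [250.4 188.9] 0.96 lid_hinge [337.7 260.8] 0.22 lid_hinge [268.9 199.9] 0.8 (array([ 0.5288, -0.1722,  0.1335]), [np.float64(0.0323727684715707), np.float64(0.058908843496624765), np.float64(0.030134636769865344)])
gasket_top [390.9 193.1] 0.69 gasket_top [307.5 248.5] 0.47 gasket_top [344.9 223. ] 0.86 (array([ 0.5456, -0.0425,  0.1262]), [np.float64(0.007654975351622176), np.float64(0.002956966359116705), np.float64(0.008498652888535647)])
```

View pics/m6.png

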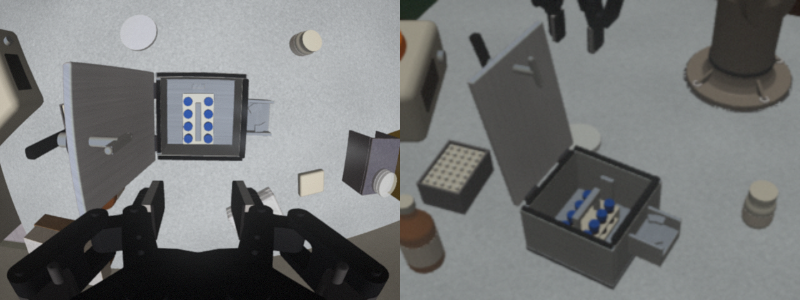

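The carrier stands upright in the chamber (left half: tubes at columns 183–215 within the opening), and the lid is still open. Next I push the lid from behind.

```bash
cat >> h.py <<'E'
C=np.array([.538,-.13,0]);YAW=-6.5
def W(x,y,z):
    a=np.radians(YAW);return C+np.array([x*np.cos(a)-y*np.sin(a),x*np.sin(a)+y*np.cos(a),z])
E
python3 - <<'E'
from h import *
st();T=tilt(173.5)
for q in[(-.062,0,.41),(-.062,-.168,.41),(-.062,-.168,.292),(-.062,-.09,.292),(-.062,-.01,.29),(-.062,.036,.262)]: print(W(*q));rel(W(*q),T)
E
```

```text
t 18.75 pos [ 0.5467 -0.133   0.3936] psi 173.2 z [ 0. -0. -1.] F [ 0.9  0.1 -0. ] w 0.529 g 0.0 q [ 0.72  0.25 -0.73  1.56  0.17  1.39  1.43]
[ 0.47639854 -0.1229814   0.41      ]
turn [-0.     0.    -0.005] shift [ 71.    1.6 -16.4]
[ 0.45738041 -0.28990147  0.41      ]
turn [-0.     0.    -0.005] shift [  70.1 -166.4  -16.4]
[ 0.45738041 -0.28990147  0.292     ]
turn [-0.     0.    -0.005] shift [  70.1 -166.4  101.6]
[ 0.46621026 -0.21240287  0.292     ]
turn [-0.     0.    -0.005] shift [ 70.5 -88.4 101.6]
[ 0.47526651 -0.13291712  0.29      ]
turn [-0.     0.    -0.005] shift [ 71.   -8.4 103.6]
[ 0.48047386 -0.08721281  0.262     ]
turn [-0.     0.    -0.005] shift [ 71.2  37.6 131.6]
```

Emit:
{"name": "jog_arm", "arguments": {
  "motion": [
    [0,0,0,60,0,-20,0],
    [0,0,0,70,-30,-20,0],
    [0,0,0,70,-85,-20,0],
    [0,0,0,70,-140,-20,0],
    [0,0,0,70,-170,-20,0],
    [0,0,0,70,-172,-20,0],
    [0,0,0,70,-172,30,0],
    [0,0,0,70,-172,80,0],
    [0,0,0,70,-172,100,0],
    [0,0,0,70,-172,100,0]
  ]
}}

```text
t: 20.0
eef_pos: [0.4563, -0.2939, 0.2924]
tool_rot: [-0.001, 0.058, 0.998, 0.001]
contact_force: [0.4, -0.5, 0.9]
gripper_width: -0.001
grasp_force: 0.0
```

Run:
```python
from h import *
st();T=tilt(173.5)
for q in[(-.062,-.128,.292),(-.062,-.09,.292),(-.062,-.01,.29),(-.062,.036,.262)]: rel(W(*q),T)
```

```text
t 20.00 pos [ 0.4563 -0.2939  0.2924] psi 173.3 z [-0.002  0.002 -1.   ] F [ 0.4 -0.5  0.9] w -0.001 g 0.0 q [ 0.97  0.26 -0.61  1.76  0.16  1.17  1.76]
turn [ 0.002 -0.003 -0.003] shift [-0.4 44.1  0.4]
turn [ 0.002 -0.003 -0.003] shift [-0.3 82.1  0.5]
turn [ 0.002 -0.003 -0.003] shift [ -0.  162.1   2.6]
turn [ 0.002 -0.003 -0.003] shift [1.00e-01 2.08e+02 3.07e+01]
```

Emit:
{"name": "jog_arm", "arguments": {
  "motion": [
    [0,0,0,0,10,0,0],
    [0,0,0,0,20,0,0],
    [0,0,0,0,28,0,0],
    [0,0,0,0,36,0,0],
    [0,0,0,0,44,0,0],
    [0,0,0,0,52,0,0],
    [0,0,0,0,60,0,0],
    [0,0,0,0,68,0,0],
    [0,0,0,0,76,0,0],
    [0,0,0,0,84,0,0]
  ]
}}

```text
t: 21.25
eef_pos: [0.4693, -0.2118, 0.2997]
tool_rot: [0.004, 0.059, 0.998, -0.002]
contact_force: [-6.7, 0.1, 26.6]
gripper_width: -0.001
grasp_force: 11.7
```

Emit:
{"name": "jog_arm", "arguments": {
  "motion": [
    [0,0,0,0,-8,0,0],
    [0,0,0,0,-16,0,0],
    [0,0,0,0,-16,-15,0],
    [0,0,0,0,-16,-24,0],
    [0,0,0,0,-16,-24,0]
  ]
}}

```text
t: 21.88
eef_pos: [0.4653, -0.2276, 0.3185]
tool_rot: [0.001, 0.059, 0.998, -0.0]
contact_force: [0.3, 0.9, -0.1]
gripper_width: 0.0
grasp_force: 0.0
```

```bash
cat >> h.py <<'E'
def find(n,cams=("top","scene"),z=None):
    rs=[];sc=[]
    for c in cams:
        p=bot.read_camera(c);d=bot.tip_of(n,p)
        if d and d[0]["score"]>.3: rs.append(ray(p,d[0]["xy"]));sc.append(round(d[0]["score"],2))
    if len(rs)<2: print(n,sc);return
    x,e=tri(rs);a=np.radians(YAW);d=x-C
    l=np.array([d[0]*np.cos(a)+d[1]*np.sin(a),-d[0]*np.sin(a)+d[1]*np.cos(a),x[2]])
    print(n,sc,"world",np.round(x,4),"chamber",np.round(l,4),"err",np.round(e,4),"ang",round(np.arctan2(l[2]-.112,l[1]+.086),3));return l
E
python3 - <<'E'
from h import *
st();find("t_bar");find("lid_free_edge");a=np.radians(YAW)
d=M()[1]-C;print(d[0]*np.cos(a)+d[1]*np.sin(a),-d[0]*np.sin(a)+d[1]*np.cos(a))
E
```

```text
t 21.88 pos [ 0.4653 -0.2276  0.3185] psi 173.2 z [ 0.001 -0.001 -1.   ] F [ 0.3  0.9 -0.1] w 0.000 g 0.0 q [ 0.91  0.2  -0.66  1.78  0.13  1.2   1.67]
t_bar [0.55, 0.83] world [ 0.5167 -0.2554  0.3174] chamber [-0.0069 -0.127   0.3174] err [0.0025 0.0025] ang 1.768
lid_free_edge [0.8, 0.79] world [ 0.5217 -0.2114  0.3429] chamber [-0.007  -0.0827  0.3429] err [0.0011 0.0011] ang 1.556
-0.0616857369010929 -0.10551775758119379
```

Emit:
{"name": "jog_arm", "arguments": {
  "motion": [
    [0,0,0,8,8,0,0],
    [0,0,0,8,16,0,0],
    [0,0,0,8,24,0,0],
    [0,0,0,8,32,0,0],
    [0,0,0,8,40,0,0],
    [0,0,0,8,48,0,0],
    [0,0,0,8,57,2,0],
    [0,0,0,8,66,4,0],
    [0,0,0,8,76,6,0],
    [0,0,0,8,86,9,0]
  ]
}}

```text
t: 23.52
eef_pos: [0.4672, -0.1408, 0.3084]
tool_rot: [-0.0, 0.059, 0.998, 0.0]
contact_force: [-0.6, -2.1, -0.7]
gripper_width: 0.003
grasp_force: 0.8
```

Emit:
{"name": "jog_arm", "arguments": {
  "motion": [
    [0,0,0,0,9,4,0],
    [0,0,0,0,18,8,0],
    [0,0,0,0,26,12,0],
    [0,0,0,0,34,16,0],
    [0,0,0,0,42,22,0],
    [0,0,0,0,50,28,0],
    [0,0,0,0,57,34,0],
    [0,0,0,0,64,40,0],
    [0,0,0,0,72,47,0],
    [0,0,0,0,80,55,0]
  ]
}}

```text
t: 24.78
eef_pos: [0.4767, -0.0616, 0.2531]
tool_rot: [0.0, 0.059, 0.998, 0.0]
contact_force: [-0.4, -1.0, 0.9]
gripper_width: 0.0
grasp_force: 0.1
```

Run:
```python
from h import *
st();find("t_bar");find("lid_free_edge")
```

```text
t 24.77 pos [ 0.4767 -0.0616  0.2531] psi 173.2 z [ 0.  0. -1.] F [-0.4 -1.   0.9] w 0.000 g 0.1 q [ 0.68  0.21 -0.77  1.94  0.17  1.06  1.29]
t_bar [0.94]
lid_free_edge [0.66]
```

Emit:
{"name": "jog_arm", "arguments": {
  "motion": [
    [0,0,0,0,-20,-40,0],
    [0,0,0,40,-40,-80,0],
    [0,0,0,40,-60,-80,0],
    [0,0,0,40,-60,-80,0],
    [0,0,0,40,-60,-80,0],
    [0,0,0,40,-60,-80,0]
  ]
}}

```text
t: 25.92
eef_pos: [0.4299, -0.116, 0.3331]
tool_rot: [-0.0, 0.059, 0.998, 0.0]
contact_force: [-0.1, 0.2, 0.5]
gripper_width: -0.002
grasp_force: 0.0
```

Run:
```python
from h import *
st();find("t_bar");find("lid_free_edge");st()
o=bot.get_obs();w=bot.read_camera("wrist")
for n in("t_bar","lid_free_edge"):
    for x in bot.tip_of(n,w)[:1]: print(n,x["xy"],x["score"],watz(w,x["xy"],o,.17))
```

```text
t 25.93 pos [ 0.4299 -0.116   0.3331] psi 173.3 z [-0.001  0.001 -1.   ] F [-0.1  0.2  0.5] w -0.002 g 0.0 q [ 0.85  0.05 -0.74  1.9   0.03  1.21  1.56]
t_bar [0.72, 0.74] world [ 0.5516 -0.0185  0.1777] chamber [0.0009 0.1123 0.1777] err [0.0022 0.0022] ang 0.32
lid_free_edge [0.59]
t 26.32 pos [ 0.4298 -0.1169  0.3336] psi 173.2 z [-0.  0. -1.] F [ 0.2 -0.3 -0.3] w 0.003 g 0.0 q [ 0.85  0.05 -0.73  1.9   0.03  1.21  1.56]
t_bar [439.3, 335.4] 0.85 [ 0.55503931 -0.01153922  0.17      ]
lid_free_edge [453.8, 320.7] 0.7 [0.54110302 0.00322914 0.17      ]
```

Emit:
{"name": "jog_arm", "arguments": {
  "motion": [
    [0,0,0.18,-20,20,0,60],
    [0,0,0.36,-50,50,0,60],
    [0,0,0.54,-80,80,0,60],
    [0,0,0.72,-109,112,0,60],
    [0,0,0.9,-109,112,20,60],
    [0,0,1.08,-109,112,40,60],
    [0,0,1.26,-109,112,50,60],
    [0,0,1.44,-109,112,53,60],
    [0,0,1.566,-109,112,53,60],
    [0,0,1.566,-109,112,53,60]
  ],
  "grip_force": 100
}}

```text
t: 27.72
eef_pos: [0.5513, -0.0187, 0.2806]
tool_rot: [0.0, 0.746, 0.666, -0.0]
contact_force: [-0.2, -0.4, 0.5]
gripper_width: 0.703
grasp_force: 0.0
```

Run:
```python
from h import *
np.set_printoptions(precision=4,suppress=True)
st();o=bot.get_obs();w=bot.read_camera("wrist");t=bot.read_camera("top");s=bot.read_camera("scene")
for n in("t_bar","lid_free_edge"):
    rs=[]
    for x in bot.tip_of(n,w)[:1]: print(n,x["xy"],x["score"],watz(w,x["xy"],o,.177 if n=="t_bar" else .135));rs.append(wray(w,x["xy"],o))
    for p in(t,s):
        for x in bot.tip_of(n,p)[:1]: print(round(x["score"],2),x["xy"]);x["score"]>.3 and rs.append(ray(p,x["xy"]))
    print(tri(rs))
# bar extent: dark pixels near bar in wrist
g=cv2.cvtColor(np.array(w["pixels"]),cv2.COLOR_RGB2GRAY);u=bot.tip_of("t_bar",w)[0]["xy"]
x0,y0=int(u[0])-70,int(u[1])-90
sub=g[y0:y0+180:6,x0:x0+140:5]
for r in sub: print(" ".join("%3d"%v for v in r))
print(x0,y0)
```

```text
t 27.73 pos [ 0.5513 -0.0187  0.2806] psi 83.5 z [-0. -0. -1.] F [-0.2 -0.4  0.5] w 0.703 g 0.0 q [ 0.42  0.29 -0.6   1.76  0.18  1.15 -0.35]
t_bar [316.3, 232.4] 0.87 [ 0.554  -0.0127  0.177 ]
0.95 [356.3, 211.1]
(array([ 0.5541, -0.0107,  0.1825]), [np.float64(0.0006259018903029386), np.float64(0.0006259018903029397)])
lid_free_edge [313.6, 185.2] 0.9 [0.5551 0.0151 0.135 ]
0.87 [367.2, 230.5]
(array([0.5552, 0.0151, 0.1388]), [np.float64(0.0004550415523623729), np.float64(0.0004550415523623743)])
157 153 149 147 153 152 152 150 147 151 156 153 162 153 150 153 157 158 159 158 155 154 159 161 156 164 156 164
152 155 154 144 157 160 152 149 154 144 155 151 149 155 147 156 151 157 155 157 150 159 157 160 164 160 163 159
150 150 155 155 154 157 157 154 155 154 157 156 152 152 152 149 157 152 154 157 156 163 161 158 155 157 156 159
145 158 158 155 150 151 151 161 151 161 147 153 151 160 149 153 151 159 155 159 159 155 153 160 155 160 155 162
156 158 152 156 153 158 155 154 155 152 157 153 162 149  43  36  43  61 155 153 160 151 155 155 158 155 165 162
157 160 157 156 155 152 153 133 129
[... 2072 characters left out ...]
 108 103 104 110 109
127 128 122 129 123 124 126 127 127 124 125  28  28  27  27 126 131 127 128 127 127 127 130 127 127 122 120 122
128 126 122 127 123 122 127 127 129 126 127  26  28  29  25 122 132 126 125 126 127 127 128 126 128 126 123 121
128 129 119 130 121 126 125 129 129 124 127  30  32  34  41 131 131 126 128 124 126 129 127 126 122 124 122 126
126 129 119 129 122 123 127 126 127 127 129 116  90  72 129 122 128 128 128 124 127 131 127 123 124 127 122 122
125 125 119 129 122 122 124 128 127 120 126 123 126 131 130 126 130 126 126 127 128 127 123 127 125 127 127 127
118 126 122 124 118 123 125 122 127 125 130 122 125 129 127 124 130 126 132 125 126 128 125 127 124 130 125 126
246 142
```

Run:
```python
from h import *
np.set_printoptions(precision=4,suppress=True)
o=bot.get_obs();w=bot.read_camera("wrist");g=cv2.cvtColor(np.array(w["pixels"]),cv2.COLOR_RGB2GRAY)
rows=[170,178,188,276,286,296];P=[]
for r in rows:
    c=np.where(g[r,286:346]<75)[0]+286;P.append(watz(w,(c.mean(),r),o,.184));print(r,c.min(),c.max(),P[-1])
P=np.array(P);d=P[:3].mean(0)-P[3:].mean(0);y=np.degrees(np.arctan2(d[1],d[0]));print("bar dir",y,"mid",watz(w,(317,235),o,.18))
e=[watz(w,(325,165),o,.184),watz(w,(309,305),o,.184)];print(e,np.mean(e,0),np.linalg.norm(e[0]-e[1]))
rel([.5535,-.0135,.158],tilt(y))
```

```text
170 313 332 [0.5628 0.0295 0.184 ]
178 312 332 [0.5619 0.0243 0.184 ]
188 311 331 [0.5605 0.0179 0.184 ]
276 301 319 [ 0.5464 -0.0411  0.184 ]
286 299 318 [ 0.5445 -0.0483  0.184 ]
296 298 317 [ 0.5429 -0.0558  0.184 ]
bar dir 76.66602869638862 mid [ 0.5543 -0.0139  0.18  ]
[array([0.5647, 0.0325, 0.184 ]), array([ 0.5431, -0.0628,  0.184 ])] [ 0.5539 -0.0151  0.184 ] 0.097715681940612
turn [0.    0.    0.119] shift [  5.5   1.6 122.6]
```

Emit:
{"name": "jog_arm", "arguments": {
  "motion": [
    [0,0,0.119,5,1,50,50],
    [0,0,0.119,5,1,90,50],
    [0,0,0.119,5,1,112,50],
    [0,0,0.119,5,1,122,50],
    [0,0,0.119,5,1,122,50],
    [0,0,0.119,5,1,122,5],
    [0,0,0.119,5,1,122,5],
    [0,0,0.119,5,1,122,5],
    [0,0,0.119,5,1,122,5],
    [0,0,0.119,5,1,122,5]
  ],
  "grip_force": 80
}}

```text
t: 29.52
eef_pos: [0.5513, -0.013, 0.1591]
tool_rot: [-0.001, 0.784, 0.62, -0.001]
contact_force: [-5.1, 2.1, 4.0]
gripper_width: 0.157
grasp_force: 78.2
```

```bash
python3 -c "
from h import *
st();print(bot.get_obs()['torque'])"
```

```text
t 29.52 pos [ 0.5513 -0.013   0.1591] psi 76.7 z [-0.003  0.    -1.   ] F [-5.1  2.1  4. ] w 0.157 g 78.2 q [ 0.35  0.42 -0.55  1.89  0.27  0.91 -0.56]
[ 0.52904201  1.40578581 -0.05292022]
```

Emit:
{"name": "jog_arm", "arguments": {
  "motion": [
    [0,0,0,0,-1,2,5],
    [0,0,0,0,-1,4,5],
    [0,0,0,0,-1,5,5],
    [0,0,0,0,-1,6,5],
    [0,0,0,0,-1,6,5]
  ]
}}

```text
t: 30.15
eef_pos: [0.5514, -0.0119, 0.1544]
tool_rot: [-0.0, 0.784, 0.621, 0.0]
contact_force: [-6.5, 3.1, 9.6]
gripper_width: 0.159
grasp_force: 79.1
```

Emit:
{"name": "jog_arm", "arguments": {
  "motion": [
    [0,0,0.06,0,-1,0,5],
    [0,0,0.12,0,-1,0,5],
    [0,0,0.18,0,-1,0,5],
    [0,0,0.24,0,-1,0.5,5],
    [0,0,0.3,0,-1,0.5,5],
    [0,0,0.36,0,-1,1,5],
    [0,0,0.42,0,-1,1,5],
    [0,0,0.48,0,-1,1,5],
    [0,0,0.48,0,-1,1,5]
  ]
}}

```text
t: 31.28
eef_pos: [0.5514, -0.0117, 0.1535]
tool_rot: [-0.0, 0.909, 0.416, 0.001]
contact_force: [-3.7, 3.6, 9.6]
gripper_width: 0.163
grasp_force: 78.8
```

```bash
python3 -c "
from h import *
st();print(bot.get_obs()['torque'])"
```

```text
t 31.27 pos [ 0.5514 -0.0117  0.1535] psi 49.2 z [ 0.002  0.001 -1.   ] F [-3.7  3.6  9.6] w 0.163 g 78.8 q [ 0.27  0.4  -0.45  1.9   0.22  0.88 -1.  ]
[0.74257545 0.92929543 0.00496048]
```

Emit:
{"name": "jog_arm", "arguments": {
  "motion": [
    [0,0,0.1,0,0,0.5,5],
    [0,0,0.2,0,0,1,5],
    [0,0,0.3,0,0,1.5,5],
    [0,0,0.4,0,0,2,5],
    [0,0,0.5,0,0,2.5,5],
    [0,0,0.6,0,0,3,5],
    [0,0,0.7,0,0,3,5],
    [0,0,0.8,0,0,3,5],
    [0,0,0.86,0,0,3,5],
    [0,0,0.86,0,0,3,5]
  ]
}}

```text
t: 32.52
eef_pos: [0.5515, -0.0112, 0.1508]
tool_rot: [-0.001, 1.0, -0.001, 0.001]
contact_force: [-4.2, 3.2, 11.7]
gripper_width: 0.161
grasp_force: 79.0
```

```bash
python3 -c "
from h import *
st();print(bot.get_obs()['torque'])"
```

```text
t 32.52 pos [ 0.5515 -0.0112  0.1508] psi -0.1 z [ 0.002  0.002 -1.   ] F [-4.2  3.2 11.7] w 0.161 g 79.0 q [ 0.12  0.38 -0.26  1.92  0.13  0.86 -1.78]
[ 0.98249742  1.06288966 -0.02149909]
```

Emit:
{"name": "jog_arm", "arguments": {
  "motion": [
    [0,0,0.05,0,0,0,5],
    [0,0,0.1,0,0,0,5],
    [0,0,0.1,0,0,0,5],
    [0,0,0.1,0,0,0,5]
  ]
}}

```text
t: 33.02
eef_pos: [0.5515, -0.0112, 0.1508]
tool_rot: [-0.001, 0.999, -0.05, 0.001]
contact_force: [-4.6, 4.0, 10.0]
gripper_width: 0.159
grasp_force: 79.2
```

```bash
python3 -c "
from h import *
st();print(bot.get_obs()['torque'])"
```

```text
t 33.02 pos [ 0.5515 -0.0112  0.1508] psi -5.7 z [ 0.002  0.002 -1.   ] F [-4.6  4.  10. ] w 0.159 g 79.2 q [ 0.1   0.38 -0.24  1.92  0.12  0.85 -1.87]
[0.98480463 1.12798021 0.21598581]
```

Emit:
{"name": "jog_arm", "arguments": {
  "motion": [
    [0,0,0,0,0,0,50],
    [0,0,0,0,0,0,50],
    [0,0,0,0,0,0,50],
    [0,0,0,0,0,-20,50],
    [0,0,0,0,0,-60,50],
    [0,0,0,0,0,-100,50],
    [0,0,0,0,0,-130,50],
    [0,0,0,0,0,-130,50]
  ]
}}

```text
t: 34.02
eef_pos: [0.5524, -0.0135, 0.2812]
tool_rot: [-0.0, 0.999, -0.051, 0.003]
contact_force: [0.8, -0.6, 0.2]
gripper_width: 0.587
grasp_force: 0.0
```

Run:
```python
from h import *
np.set_printoptions(precision=4,suppress=True)
st();o=bot.get_obs();w=bot.read_camera("wrist");t=bot.read_camera("top");s=bot.read_camera("scene")
for n in("t_bar","lid_free_edge"):
    rs=[]
    for x in bot.tip_of(n,w)[:1]: print(n,x["xy"],x["score"],watz(w,x["xy"],o,.166 if n=="t_bar" else .124));rs.append(wray(w,x["xy"],o))
    for p in(t,s):
        for x in bot.tip_of(n,p)[:1]: print(round(x["score"],2),x["xy"]);x["score"]>.3 and rs.append(ray(p,x["xy"]))
    print(tri(rs))
g=cv2.cvtColor(np.array(w["pixels"]),cv2.COLOR_RGB2GRAY);u=bot.tip_of("t_bar",w)[0]["xy"]
save(w,"w9.png")
x0,y0=int(u[0])-70,int(u[1])-90
for r in g[y0:y0+180:8,x0:x0+140:6]: print(" ".join("%3d"%v for v in r))
print(x0,y0)
```

```text
t 34.02 pos [ 0.5524 -0.0135  0.2812] psi -5.9 z [ 0.005 -0.    -1.   ] F [ 0.8 -0.6  0.2] w 0.587 g 0.0 q [ 0.12  0.24 -0.25  1.78  0.07  1.12 -1.82]
t_bar [313.3, 240.7] 0.83 [ 0.5535 -0.0127  0.166 ]
0.6 [353.4, 216.5]
(array([ 0.5541, -0.0138,  0.1662]), [np.float64(0.0011622001991330678), np.float64(0.0011622001991331112)])
lid_free_edge [278.0, 229.0] 0.7 [0.5558 0.0169 0.124 ]
0.97 [368.5, 233.4]
(array([0.5571, 0.0169, 0.1329]), [np.float64(0.0012819148598210445), np.float64(0.0012819148598209613)])
162 157 151 165 158 158 136 153 150 151 150 153 153 151 150 150 149 147 148 150 149 152 149 150
155 161 163 157 158 159 134 148 146 152 143 144 146 143 143 144 141 142 145 146 147 145 149 129
163 155 158 163 158 166 137 150 148 147 148 148 151 150 146 146 146 147 147 146 149 146 149 129
158 165 156 159 157 160 137 144 147 146  64  33  31 146 147 147 146 149 149 147 145 149 147 126
161 162 152 161 159 158 137 147 149 145  34  41  35 105 143 144 141 141 144 146 142 145 141 131
153 153 161 164 160 154 145 148 155 147  36  41  41  84 146 145 141 145 145 146 144 141 140 131
161 159 156
[... 928 characters left out ...]
 153 150 147 129 126
158 156 159 153 151 148 141 148 147 147 146  36  32  32 147 149 147 148 145 148 148 140 125 126
161 156 159 161 158 160 142 149 149 153 151  30  36  33 157 153 156 153 155 157 158 125 123 122
 53  33  94 155 156 155 142 148 145 145 144  31  31  32 146 145 147 148 148 147 150 112 129  31
 52  30  59 154 163 162 141 147 147 147 145  32  31  34 147 144 144 148 148 149 148 126 125  29
 27  32  32 162 153 155 137 148 150 148 150 147 152 150 150 147 149 151 153 148 152 154 144  27
 30  30  28 152 150 152 135 139 140 137 139 144 142 145 145 142 143 146 144 141 143 147 137  22
 23  30  29 152 149 154 154 156 153 160 158 163 155 163 160 154 167 166 159 159 156 159 109  31
243 150
```

```bash
python3 -c "
from station import bot
print(bot.hand_in())"
```

```text
the job is handed in; nothing more can be done
None
```

The job is handed in at about 34 s of the 72 s, but the hand-in returned no verdict. The carrier is in the chamber and the lid is down. By camera estimate the T-handle is at its stop (about 1.5 rad) with the lid fully down.

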